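Pump up the gearbox lift and shelve the case

ROBOT

A 6-joint arm with a two-finger parallel gripper is mounted at the origin on the work surface. World frame = base frame: x ahead of the robot, y to its left, z up, the work surface at z = 0. Lengths are in m, angles in rad, forces in N, time in s.
With the tool pointing down it reaches from about 0.25 to 0.775 m from the base axis. Payload 4 kg.
Tool frame: the origin (TCP) lies between the finger pads; the fingertips stand 25 mm ahead of it and the grasp point (between the pads) lies 6 mm ahead of it (robot.tip_reach is the z of the fingertips in the tool frame, in m); z points along the fingers, y is the line along which they close (so a half turn about z gives the same grasp; the last joint's range is limited). The gripper opens to 94 mm and grips with 3 to 60 N. Pads are 16 mm wide; open, the fingers measure 119 mm over their backs; the gripper's body (75 mm by 177 mm) begins 78 mm behind the grasp point.
Start: joints at [-1.284, 0.087, 1.371, -0, 1.684, -0.103], TCP at [0.209, -0.509, 0.231] pointing down, gripper open.
Joint ranges: [-3.1, 3.1], [-0.76, 2.03], [0.27, 2.55], [-1.08, 4.22], [0.17, 2.65], [-2.57, 2.57]. Speed limits (rad/s): [2.79, 2.79, 3.14, 3.14, 3.14, 3.14].

INTERFACE

Orientations are given as [roll, pitch, yaw] about the fixed x, y, z axes, in that order (R = Rz(yaw) Ry(pitch) Rx(roll)).
In Python, from bench import robot gives the robot as it stands. The module is installed in compiled form; this text tells all that it offers.
- The arm moves only by the shell command python3 -m handwheel 'ROWS'. ROWS is JSON, a list of rows, each a list of 3 entries, a list of its own where there are three numbers: the turn, a rotation vector about the world's x, y, z in units of 90 degrees (1.0 is 90 degrees), then the shift along the world's x, y, z in units of 0.05 m (1.0 is 0.05 m), then the closure, from 0 (fully open) to 1 (shut). A call has 1 to 5 rows; each row shifts and turns the commanded pose from where the row before left it; what a row does not reach is not made up. A row lasts 1/10 s, in which the tool goes at most 50 mm and 8.59 degrees, less where a joint would pass 70% of its speed; a pose out of reach is approached as far as the arm can. A call with a number of a shift or a turn outside -1 to 1 is refused whole. A call with a gripper value outside its range is refused whole. The fingers move at their own pace and stop on an object; the grip force is fixed at half the most. Time passes only in rows, so rows that do not move let the fingers close. It gives the time, the measured TCP pose, the force, the opening and the grip force at its end, in the units of the state.
- robot.get_obs(): the state, without advancing time (a new reading comes with each control period).
- robot.snapshot(name): name is "side" or "top"; returns (picture, depth): 420x560x3 uint8, red, green, blue; 420x560 float32, m along the optical axis (not along the pixel's ray), 0 where there is no reading.
- robot.calibration(name): a dict with "mtx" (3x3 intrinsics, pixels), "extrinsics" (4x4, takes a point from camera to world coordinates). Camera axes: x right, y down, z forward; pixel columns grow to the right and rows downward; lengths in m; the calibration is good to about 2 mm. A picture is of the moment at which its call begins. calibration takes no time and is no camera call.
- robot.close_job(): hands the job in; it is judged then, once.
Trained networks look in the newest picture that a camera, given by its name, has taken for a name from the list of things; names that differ only in an ending like _2 or _b are one class to them, and where a whole thing is asked for, a point or a joint stands for the part that bears it (a point fixed in the world has none). Each returns a list of dicts, best first, with "p" (0 to 1); they miss things now and then, are a little off and sometimes report something else, mostly with a low value. They report only what shows in the picture. A call takes as long as a camera call. They do not tell look-alikes from the thing itself.
- robot.boxes_of(query, camera): "bbox" ([left, top, right, bottom] in pixels, round what is visible of it).
The state is a dict: "time": time; "joint_positions": joint angles; "qvel": joint speeds; "joint_torque": joint torques, N m; "tool_pos": TCP position; "ee_rot": TCP orientation; "wrist_force": force on the tool from outside, world axes, zero at the start; "wrist_torque": the same for the moment, N m; "width": finger opening in m; "finger_force": force on a finger pad.
Only numpy, scipy, OpenCV 4.12 (cv2) and the standard library are available. Lean on these libraries where they do the work, as an engineer would, in place of code of your own. Each camera call takes 0.05 s, during which the arm holds its last target. There are 200 camera calls.

TASK

Put the gearbox case away on the shelf: first slide the orange divider right forward to open up the rear bay, then pump the hand lever through full strokes, right down and all the way up again, until the platform is fully up and level with the shelf. Then push the case, without lifting it, straight across into the rear bay up to the yellow end stop, and finally slide the divider back until it holds the case snugly against the rear rail. Leave everything else on the bench where it is, and the platform up.

Things in the scene. Friction and masses are not known exactly. Their poses are not given: they have to be found in the camera images.
- unit: Fixed bench unit, turned up to 0.15 rad: blue base plate; from -y to +y it carries a grey shelf, a lifting platform and a red pump box with a lever that sticks out to +y. Origin on the bench top, z up, x to the rear (away from the robot), -x the front. All numbers of the other entries are mm in this frame. Platform x -75 to 105, y 2 to 147. Pump box x -40 to 70, y 164 to 220, top z 117.
- bay_home (a point): Point on the shelf's top (unit x 42.5, y -85, z 180) where the case's origin stands when the case touches rear rail and end stop; axes as the unit's. Shelf top x -160 to 110, y -165 to -5. Blue rear rail: inner face x 95; blue front rail: x -150; yellow end stop: y -150; all 36 high. The side facing the platform is open. The rear bay lies between divider and rear rail.
- case: Aluminium gearbox case: block 105 (its x) x 130 (its y), plain upright sides 42 high, round bosses on top up to 55. 0.5 to 1 kg. Origin at the centre of its underside, axes within 0.1 rad of the unit's. Starts on the lowered platform, at unit x 15 to 45; slides along -y from the raised platform onto the shelf. A push over the width of its +y side keeps it straight.
- platform_top (a point): Centre of the lifting platform's steel top face (180 in x, 145 in y); moves with it, straight up. Starts at z 82 to 108; level with the shelf at z 180; pumped fully up it stands at about z 184, where further strokes add nothing, with a 7 mm gap to the shelf in y. It stays where it is pumped to, by friction; pressing on it with more than about 8 N lowers it.
- lever (a joint): Angle of the pump lever, rad: 0 up (rest; a spring returns it), 0.60 right down on its stop. A full stroke (to the stop, then back below 0.10) raises the platform 20 mm, the first one 8 to 30 mm; short strokes gain less or nothing. 4 or 5 full strokes fill the lift. Pressing takes 3 to 20 N at the pad.
- lever_pad (a point): Centre of the top face of the lever's flat black rubber pad (46 in x, 90 along the lever, 18 thick), to be pressed from above. It lies 165 along the lever and 9 above its middle line. The lever rises 0.32 rad towards +y at joint 0 and drops 0.28 rad at joint 0.60. This point is at unit y 351, z 195 up; y 358, z 98 right down.
- lever_pivot (a point): Pivot of the lever, at unit x 0, y 197, z 135, its axis along the unit's x. A 22 mm steel tube leads from it to the pad; two ears beside it reach z 149.
- divider (a joint): Position of the divider, m: the rear bay is 45 mm + this wide. Range 0 to 0.115, grows as it slides to the unit's -x (bay opens). Starts at 0 to 0.03; from 0.085 the case goes in easily; about 0.060 is snug on the case. About 4 N of friction; it stays where it is left.
- divider_post (a point): Top centre of the divider's post, 115 above the shelf (black cap to 118). The orange divider is a wall 8 thick, 136 long in y, 48 high, its bay face 8 mm to +x of this point; at its middle (unit y -80) rises the post, 16 thick in x (cap 20), 40 wide in y. Push, hook or pinch it along x; from 60 mm over the shelf upwards both its sides are free.
- bracket: Dark steel angle bracket, 44 x 100 x 40 high, lying in the shelf's front compartment (about unit x -123, y -85); the fully opened divider still clears it. Leave it.
- wood_block: Dark wooden block 55 x 100 x 35 high on the bench in front of the unit. Leave it.
- spray_can: Spray can, 58 across, 170 high, standing on the bench. Leave it.
- mallet: Mallet lying on the bench, 260 long. Leave it.
- spanner: Spanner lying on the bench, 190 long. Leave it.
- jar: Amber jar with black lid, 66 across, 80 high, on the bench. Leave it.
Mind the look-alikes: they are no part of the job. What is shaped like the case but turquoise is not meant.

How it is judged:
By the outcome, as a careful person would: the job done as asked, in the order asked, and still so for the second after the job is handed in, with the robot touching nothing.
It also fails if it takes over 72 s, if anything falls off the work surface, if the arm or the gripper's body presses on something with over 40 N, if the wrist force passes 120 N, or if a joint passes its speed limit or range.

## Working session

There is one attempt and no reset: what is moved stays moved. The work goes in short steps, Python scripts to look and compute and a shell command to move; the robot and the scene stay as the last step left them, time stands still between calls to the robot, and variables do not carry over. Pictures are saved under pics/ and viewed, at most 10 in all, crops included, and the job is handed in when it is done.

```bash
mkdir -p pics
cat > h.py <<'E'
import numpy as np, cv2
from bench import robot
def snap(n,f=None):
    im,d=robot.snapshot(n)
    if f: cv2.imwrite('pics/'+f,cv2.cvtColor(im,cv2.COLOR_RGB2BGR))
    c=robot.calibration(n);K=c['mtx'];T=np.array(c['extrinsics'])
    v,u=np.mgrid[:d.shape[0],:d.shape[1]]
    P=np.stack([(u-K[0][2])/K[0][0]*d,(v-K[1][2])/K[1][1]*d,d],-1)
    P=P@T[:3,:3].T+T[:3,3]; P[d==0]=np.nan
    return im,d,P
E
python3 - <<'E'
from h import *
for n in('side','top'):
    im,d,P=snap(n,n+'0.png')
    np.savez('/tmp/%s0.npz'%n,im=im,P=P)
    for q in('unit','case','platform_top','lever_pad','divider_post','divider'):
        print(n,q,[(np.round(b['bbox']).astype(int).tolist(),round(b['p'],2)) for b in robot.boxes_of(q,n)][:3])
    print(np.round(robot.calibration(n)['extrinsics'],3).tolist())
o=robot.get_obs();print(o)
E
```

```text
side unit [([219, 131, 328, 280], 0.86), ([320, 231, 336, 263], 0.73)]
side case [([260, 307, 317, 351], 0.97), ([239, 186, 282, 228], 0.76), ([352, 192, 371, 219], 0.66)]
side platform_top [([230, 194, 294, 232], 0.66)]
side lever_pad [([233, 229, 265, 279], 0.81), ([318, 229, 335, 262], 0.48), ([262, 135, 271, 176], 0.37)]
side divider_post [([258, 132, 274, 174], 0.84)]
side divider [([260, 133, 269, 176], 0.59)]
[[-0.943, -0.233, 0.236, 0.155], [-0.331, 0.698, -0.635, 0.827], [-0.017, -0.677, -0.735, 1.161], [0.0, 0.0, 0.0, 1.0]]
top unit [([203, 137, 378, 234], 0.72)]
top case [([182, 129, 227, 171], 0.87), ([276, 160, 317, 193], 0.84), ([333, 254, 380, 297], 0.81)]
top platform_top [([272, 151, 318, 207], 0.94)]
top lever_pad [([199, 180, 267, 200], 0.85), ([276, 160, 316, 191], 0.57)]
top divider_post [([321, 152, 362, 165], 0.74)]
top divider [([322, 153, 364, 163], 0.61)]
[[0.019, -0.998, 0.062, 0.336], [-1.0, -0.018, 0.006, 0.009], [-0.004, -0.062, -0.998, 1.649], [0.0, 0.0, 0.0, 1.0]]
{'time': 0.7, 'joint_positions': array([-1.28406153e+00,  8.72089699e-02,  1.37067790e+00, -1.19813508e-05,
        1.68358207e+00, -1.03113707e-01]), 'qvel': array([-4.21322167e-05, -1.76200133e-05, -9.93041379e-04, -3.50271083e-05,
       -1.15986532e-03, -2.32777343e-04]), 'joint_torque': array([-1.98186240e-04, -3.39903438e+01, -3.02521849e+01,  7.17933476e-02,
        2.32848921e-02,  8.24109378e-06]), 'tool_pos': array([ 0.20902035, -0.50876705,  0.2305122 ]), 'ee_rot': array([3.14147082e+00, 2.45756345e-05, 3.89847156e-01]), 'wrist_force': array([ 0.50239667, -0.29145527,  0.70123101]), 'wrist_torque': array([0.00555569, 0.08760491, 0.00645891]), 'finger_force': 0.0, 'width': 0.09407683637664813}
```

Run:
```python
from h import *
t=cv2.imread('pics/top0.png')[105:310,170:410]; s=cv2.imread('pics/side0.png')[110:370,190:390]
t=cv2.resize(t,None,fx=1.9,fy=1.9,interpolation=2); s=cv2.resize(s,None,fx=1.7,fy=1.7,interpolation=2)
c=np.zeros((600,800,3),np.uint8); c[:t.shape[0],:t.shape[1]]=t; c[:s.shape[0],460:460+s.shape[1]]=s
cv2.imwrite('pics/c0.png',c)
```

```text
(no output)
```

View pics/c0.png

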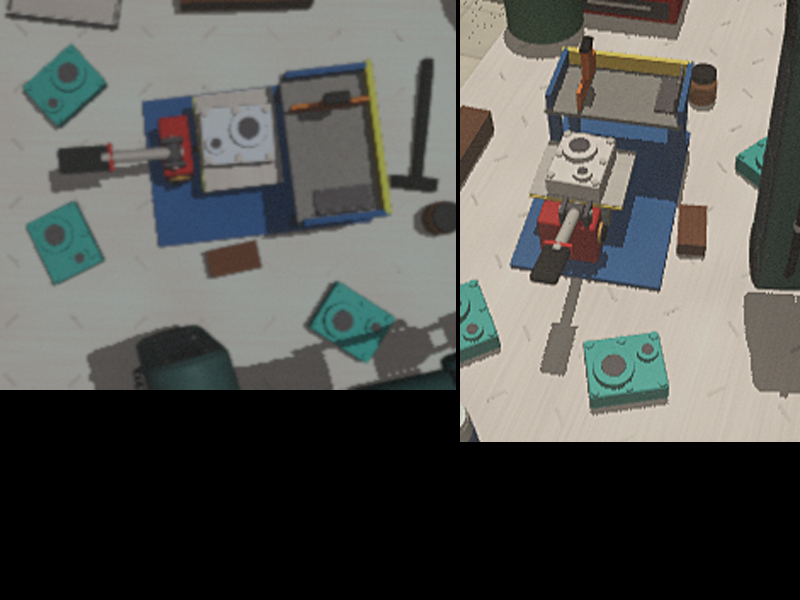

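The aluminium case is the one on the platform, at top pixel (295,176). The three turquoise ones, at top pixels (204,150), (204,232) and (356,275), lie on the bench and are look-alikes. The crop already shows the difference clearly. Next I fit the unit pose.

Run:
```python
from h import *
z=np.load('/tmp/top0.npz');im,P=z['im'].astype(int),z['P']
H=cv2.cvtColor(z['im'],cv2.COLOR_RGB2HSV).astype(int)
box=np.zeros(P.shape[:2],bool);box[125:250,195:385]=1
def cen(m,n):
    p=P[m&box]; 
    if len(p)>4: print(n,len(p),np.round(np.median(p,0),4),np.round(cv2.minAreaRect((p[:,:2]*1000).astype(np.float32)),1) if 0 else [np.round(x,1) for x in cv2.minAreaRect((p[:,:2]*1000).astype(np.float32))])
    return p
h=P[...,2]
yel=cen((H[...,0]>20)&(H[...,0]<35)&(H[...,1]>130)&(h>.205)&(h<.225),'yellow')
blue=cen((H[...,0]>100)&(H[...,0]<125)&(H[...,1]>110)&(h>.205)&(h<.225),'bluerails')
ora=cen((H[...,0]>5)&(H[...,0]<19)&(H[...,1]>130)&(h>.21)&(h<.24),'divwall')
cap=cen((h>.27)&(P[...,1]<0)&(P[...,1]>-.4),'cap')
red=cen(((H[...,0]<6)|(H[...,0]>174))&(H[...,1]>130)&(h>.105)&(h<.13),'redtop')
sh=cen((abs(h-.18)<.007)&(H[...,1]<90),'shelf')
pad=cen((h>.15)&(im.sum(-1)<130)&(P[...,1]>.1),'pad')
base=cen((H[...,0]>100)&(H[...,0]<125)&(h<.03),'base')
sub=np.zeros_like(box);sub[150:208,270:319]=1
m=sub&(h>.06)&(h<.2)
print(np.histogram(h[m],bins=np.arange(.06,.2,.006)))
```

```text
yellow 205 [ 0.5441 -0.2936  0.2151] [array([ 549.6, -293. ]), array([244.4,  11.5]), np.float64(9.0)]
bluerails 242 [ 0.4185 -0.2201  0.2159] [array([ 536.4, -220.6]), array([266.7, 137.9]), np.float64(7.8)]
divwall 47 [ 0.6008 -0.1737  0.2273] [array([ 605. , -209.5]), array([  8.1, 131.1]), np.float64(7.8)]
cap 98 [ 0.5998 -0.2107  0.2975] [array([ 601. , -212.4]), array([20.1, 42.4]), np.float64(6.8)]
redtop 263 [0.5638 0.0457 0.1168] [array([542.4,  54.1]), array([107.2,  52.8]), np.float64(8.2)]
shelf 2784 [ 0.5324 -0.2124  0.1804] [array([516.7, -43.6]), array([267.4, 501. ]), np.float64(7.8)]
pad 100 [0.5025 0.2099 0.1954] [array([503.1, 211.6]), array([36.1, 74.5]), np.float64(12.2)]
base 2919 [ 0.4446 -0.0082  0.0118] [array([ 546.9, -126.3]), array([321.1, 480. ]), np.float64(8.3)]
(array([  1,   1,   2,   7,   2,  10, 145, 544, 264,  34,  10,  10,  12,
       118, 438, 231, 224, 134,  11,   3,   1,   0,   0]), array([0.06 , 0.066, 0.072, 0.078, 0.084, 0.09 , 0.096, 0.102, 0.108,
       0.114, 0.12 , 0.126, 0.132, 0.138, 0.144, 0.15 , 0.156, 0.162,
       0.168, 0.174, 0.18 , 0.186, 0.192, 0.198]))
```

The unit yaw is about 0.14 rad and its origin about (0.553,-0.137). The divider post stands at about (0.601,-0.212). I'll go above the post with the tool's y along unit x.

```bash
python3 -m handwheel '[[[0,0,0.0935],[0,0,0.68],0],[[0,0,0.0935],[0,0,0.68],0],[[0,0,0.0935],[0,0,0.68],0],[[0,0,0.0935],[0,0,0.68],0],[[0,0,0.0935],[0,0,0.68],0]]'
python3 -m handwheel '[[[0,0,0.093],[0.56,0.424,0],0],[[0,0,0.093],[0.56,0.424,0],0],[[0,0,0.093],[0.56,0.424,0],0],[[0,0,0.093],[0.56,0.424,0],0],[[0,0,0],[0.56,0.424,0],0]]'
python3 -m handwheel '[[[0,0,0],[0.56,0.424,0],0],[[0,0,0],[0.56,0.424,0],0],[[0,0,0],[0.56,0.424,0],0],[[0,0,0],[0.56,0.424,0],0],[[0,0,0],[0.56,0.424,0],0]]'
python3 -m handwheel '[[[0,0,0],[0.56,0.424,0],0],[[0,0,0],[0.56,0.424,0],0],[[0,0,0],[0.56,0.424,0],0],[[0,0,0],[0.56,0.424,0],0],[[0,0,0],[0,0,0],0]]'
```

```text
time: 1.2
tool_pos: [0.209, -0.5085, 0.402]
ee_rot: [3.141, 0.0, 1.13]
wrist_force: [0.6, -0.6, 0.4]
width: 0.0942
finger_force: 0.0
time: 1.7
tool_pos: [0.3499, -0.4018, 0.4007]
ee_rot: [3.141, 0.0, 1.711]
wrist_force: [-0.6, -0.2, -0.2]
width: 0.0943
finger_force: 0.0
time: 2.2
tool_pos: [0.49, -0.2957, 0.4006]
ee_rot: [3.141, 0.0, 1.709]
wrist_force: [0.3, -0.4, 0.1]
width: 0.0939
finger_force: 0.0
time: 2.7
tool_pos: [0.6037, -0.2091, 0.3985]
ee_rot: [-3.141, -0.002, 1.714]
wrist_force: [0.4, 0.7, -1.2]
width: 0.094
finger_force: 0.0
```

```bash
python3 -m handwheel '[[[0,0,0],[-0.05,-0.06,-0.6],0],[[0,0,0],[0,0,-0.6],0],[[0,0,0],[0,0,-0.6],0],[[0,0,0],[0,0,-0.5],0],[[0,0,0],[0,0,0],0]]'
python3 -m handwheel '[[[0,0,0],[0,0,0],1],[[0,0,0],[0,0,0],1],[[0,0,0],[0,0,0],1],[[0,0,0],[0,0,0],1],[[0,0,0],[0,0,0],1]]'
```

```text
time: 3.2
tool_pos: [0.5963, -0.2149, 0.2805]
ee_rot: [-3.134, -0.005, 1.708]
wrist_force: [0.1, -0.4, -0.1]
width: 0.0938
finger_force: 0.0
time: 3.7
tool_pos: [0.5988, -0.2151, 0.2865]
ee_rot: [3.14, 0.001, 1.709]
wrist_force: [0.6, 0.3, 1.1]
width: 0.0573
finger_force: 0.0
```

```bash
python3 -m handwheel '[[[0,0,0],[0,0,-0.1],1],[[0,0,0],[0,0,0],1],[[0,0,0],[0,0,0],1],[[0,0,0],[0,0,0],1],[[0,0,0],[0,0,0],1]]'; python3 -m handwheel '[[[0,0,0],[0,0,0],1],[[0,0,0],[0,0,0],1]]'
```

```text
time: 4.2
tool_pos: [0.5995, -0.2148, 0.2804]
ee_rot: [3.139, 0.0, 1.709]
wrist_force: [4.4, 0.1, -1.3]
width: 0.0172
finger_force: 2.1
time: 4.4
tool_pos: [0.5991, -0.2148, 0.2804]
ee_rot: [3.14, 0.0, 1.709]
wrist_force: [4.3, -0.1, -1.1]
width: 0.0158
finger_force: 30.0
```

```bash
python3 -m handwheel '[[[0,0,0],[-0.42,-0.06,0],1],[[0,0,0],[-0.42,-0.06,0],1],[[0,0,0],[-0.42,-0.06,0],1],[[0,0,0],[-0.42,-0.06,0],1],[[0,0,0],[-0.42,-0.06,0],1]]'; python3 -m handwheel '[[[0,0,0],[-0.08,-0.01,0],1],[[0,0,0],[0,0,0],1]]';python3 -m handwheel '[[[0,0,0],[-0.06,-0.01,0],1],[[0,0,0],[0,0,0],1]]'
```

```text
time: 4.9
tool_pos: [0.4935, -0.2296, 0.2804]
ee_rot: [3.14, -0.0, 1.709]
wrist_force: [6.1, 0.3, -1.3]
width: 0.0158
finger_force: 30.0
time: 5.1
tool_pos: [0.4932, -0.2296, 0.2805]
ee_rot: [3.131, 0.0, 1.711]
wrist_force: [16.6, 1.7, -4.2]
width: 0.0162
finger_force: 30.0
time: 5.3
tool_pos: [0.493, -0.2297, 0.2804]
ee_rot: [3.126, 0.001, 1.713]
wrist_force: [24.4, 1.4, -5.1]
width: 0.0162
finger_force: 30.1
```

The divider is at its stop. Next: release it, rise and go above the pad.

```bash
python3 -m handwheel '[[[0,0,0],[0.13,0.02,0],1],[[0,0,0],[0,0,0],0],[[0,0,0],[0,0,0],0],[[0,0,0],[0,0,0],0],[[0,0,0],[0,0,0],0]]'; python3 -m handwheel '[[[0,0,0],[0,0,0.5],0],[[0,0,0],[0,0,0.8],0],[[0,0,0],[0,0,0.8],0],[[0,0,0],[0,0,0.7],1],[[0,0,0],[0,0.5,0],1]]';python3 -m handwheel '[[[0,0,0],[0.02,0.76,0],1],[[0,0,0],[0.02,0.76,0],1],[[0,0,0],[0.02,0.76,0],1],[[0,0,0],[0.02,0.76,0],1],[[0,0,0],[0.02,0.76,0],1]]';python3 -m handwheel '[[[0,0,0],[0.02,0.76,0],1],[[0,0,0],[0.02,0.76,0],1],[[0,0,0],[0.02,0.76,0],1],[[0,0,0],[0.02,0.76,0],1],[[0,0,0],[0.02,0.76,0],1]]';python3 -m handwheel '[[[0,0,0],[0,0.4,0],1],[[0,0,0],[0,0.4,0],1],[[0,0,0],[0,0,0],1]]'
```

```text
time: 5.8
tool_pos: [0.4926, -0.2301, 0.2808]
ee_rot: [3.142, 0.0, 1.708]
wrist_force: [-0.2, 0.8, 0.2]
width: 0.0446
finger_force: 0.0
time: 6.3
tool_pos: [0.4933, -0.2071, 0.4262]
ee_rot: [3.134, 0.007, 1.704]
wrist_force: [0.3, 1.4, -1.1]
width: 0.0595
finger_force: 0.0
time: 6.8
tool_pos: [0.4975, -0.0137, 0.4209]
ee_rot: [3.141, 0.0, 1.708]
wrist_force: [0.8, -0.7, -0.7]
width: 0.0192
finger_force: 0.0
time: 7.3
tool_pos: [0.5026, 0.1763, 0.4209]
ee_rot: [3.141, 0.0, 1.708]
wrist_force: [-0.1, 0.4, 0.0]
width: 0.0006
finger_force: 0.0
time: 7.6
tool_pos: [0.5026, 0.2167, 0.4201]
ee_rot: [-3.141, -0.0, 1.712]
wrist_force: [-0.5, 0.0, -0.9]
width: 0.0004
finger_force: 0.0
```

Run:
```python
from h import *
im,d,P=snap('side');H=cv2.cvtColor(im,cv2.COLOR_RGB2HSV).astype(int);h=P[...,2]
o=np.array([.5527,-.1369]);a=.14;X=np.array([np.cos(a),np.sin(a)]);Y=np.array([-X[1],X[0]])
U=np.stack([(P[...,:2]-o)@X,(P[...,:2]-o)@Y,h],-1)*1000
m=(H[...,0]>5)&(H[...,0]<19)&(H[...,1]>130)&(h>.2)&(h<.32)&(abs(U[...,1]+80)<70)
print('div',np.round(np.percentile(U[m],[5,50,95],axis=0),1).tolist())
for q in('divider',):print(robot.boxes_of(q,'side')[:2])
im,d,P=snap('top');h=P[...,2];im=im.astype(int)
U=np.stack([(P[...,:2]-o)@X,(P[...,:2]-o)@Y,h],-1)*1000
m=(h>.16)&(h<.23)&(abs(U[...,1]-351)<60)&(abs(U[...,0])<40)&(im.sum(-1)<130);print('pad',m.sum(),np.round(np.median(U[m],0),1) if m.any() else 0)
```

```text
div [[-78.8, -72.2, 203.3], [-70.1, -55.1, 226.5], [-63.8, -12.5, 251.4]]
[{'bbox': [293.5, 154.2, 299.7, 177.9], 'p': 0.55}]
pad 79 [  1.  330.7 189.4]
```

```bash
python3 -m handwheel '[[[0,0,0],[0,0,-0.74],1],[[0,0,0],[0,0,-0.74],1],[[0,0,0],[0,0,-0.74],1],[[0,0,0],[0,0,-0.74],1],[[0,0,0],[0,0,-0.74],1]]';  python3 -m handwheel '[[[0,0,0],[0,0,-0.5],1],[[0,0,0],[0,0,-0.5],1],[[0,0,0],[0,0,-0.5],1]]'; python3 -m handwheel '[[[0,0,0],[0,0,-0.4],1],[[0,0,0],[0,0,-0.2],1],[[0,0,0],[0,0,0],1]]'
```

```text
time: 8.25
tool_pos: [0.5031, 0.2134, 0.2345]
ee_rot: [3.141, 0.0, 1.706]
wrist_force: [0.7, -0.1, 0.5]
width: 0.0007
finger_force: 0.0
time: 8.55
tool_pos: [0.5029, 0.2168, 0.164]
ee_rot: [3.138, -0.008, 1.708]
wrist_force: [-7.2, 5.8, 19.5]
width: 0.0006
finger_force: 9.2
time: 8.85
tool_pos: [0.5032, 0.215, 0.1341]
ee_rot: [3.139, -0.003, 1.707]
wrist_force: [-5.4, 1.6, 14.3]
width: 0.0004
finger_force: 7.2
```

```bash
python3 -m handwheel '[[[0,0,0],[0,0,-0.12],1],[[0,0,0],[0,0,0],1]]';  python3 -m handwheel '[[[0,0,0],[0,0,-0.12],1],[[0,0,0],[0,0,0],1]]'
```

```text
time: 9.05
tool_pos: [0.5034, 0.2143, 0.1293]
ee_rot: [3.138, -0.001, 1.707]
wrist_force: [-6.8, -1.7, 17.6]
width: 0.0004
finger_force: 8.3
time: 9.25
tool_pos: [0.5036, 0.2136, 0.1255]
ee_rot: [3.138, 0.0, 1.707]
wrist_force: [-9.9, -3.0, 22.6]
width: 0.0004
finger_force: 10.9
```

```bash
python3 -m handwheel '[[[0,0,0],[0,0,-0.12],1],[[0,0,0],[0,0,0],1]]';  python3 -m handwheel '[[[0,0,0],[0,0,0.5],1],[[0,0,0],[0,0,0.7],1],[[0,0,0],[0,0,0.7],1],[[0,0,0],[0,0,0.6],1],[[0,0,0],[0,0,0],1]]'
cat > plat.py <<'E'
from h import *
o=np.array([.5527,-.1369]);a=.14;X=np.array([np.cos(a),np.sin(a)]);Y=np.array([-X[1],X[0]])
def U(P): return np.stack([(P[...,:2]-o)@X,(P[...,:2]-o)@Y,P[...,2]],-1)*1000
def plat():
    im,d,P=snap('top');u=U(P)
    m=(u[...,0]>-70)&(u[...,0]<-30)&(u[...,1]>15)&(u[...,1]<135)
    s=(u[...,0]>-50)&(u[...,0]<90)&(u[...,1]>-130)&(u[...,1]<-20)&(abs(u[...,2]-180)<12)
    print('plat z',np.round(np.percentile(u[m][:,2],[25,50,75]),1),'shelf',np.median(u[s][:,2]))
    return im,u
E
python3 -c "import plat;plat.plat()"
```

```text
time: 9.45
tool_pos: [0.5037, 0.2136, 0.1247]
ee_rot: [3.136, 0.0, 1.707]
wrist_force: [-18.0, -6.0, 42.2]
width: 0.0003
finger_force: 19.8
time: 9.95
tool_pos: [0.5055, 0.2142, 0.244]
ee_rot: [3.13, -0.002, 1.706]
wrist_force: [0.1, 0.3, -0.2]
width: 0.0004
finger_force: 0.0
plat z [121.2 124.  127.8] shelf 180.01532086698145
```

Stroke 1 worked: the stop is at TCP z of about 0.125. Here is stroke 2.

```bash
python3 -m handwheel '[[[0,0,0],[0,0,-0.5],1],[[0,0,0],[0,0,-0.5],1],[[0,0,0],[0,0,-0.5],1],[[0,0,0],[0,0,-0.4],1],[[0,0,0],[0,0,-0.3],1]]';  python3 -m handwheel '[[[0,0,0],[0,0,-0.2],1],[[0,0,0],[0,0,0],1],[[0,0,0],[0,0,0],1]]'; python3 -m handwheel '[[[0,0,0],[0,0,0.5],1],[[0,0,0],[0,0,0.7],1],[[0,0,0],[0,0,0.7],1],[[0,0,0],[0,0,0.5],1],[[0,0,0],[0,0,0],1]]'; python3 -m handwheel '[[[0,0,0],[0,0,0],1],[[0,0,0],[0,0,0],1]]'
python3 -c "import plat;plat.plat()"
```

```text
time: 10.5
tool_pos: [0.5041, 0.216, 0.1303]
ee_rot: [3.136, -0.003, 1.708]
wrist_force: [-2.0, -0.4, 19.8]
width: 0.0004
finger_force: 9.3
time: 10.8
tool_pos: [0.5044, 0.215, 0.1248]
ee_rot: [3.135, -0.001, 1.708]
wrist_force: [-8.9, -1.5, 28.7]
width: 0.0003
finger_force: 14.2
time: 11.3
tool_pos: [0.5043, 0.2146, 0.2405]
ee_rot: [3.136, -0.001, 1.707]
wrist_force: [0.6, 0.1, -0.8]
width: 0.0004
finger_force: 0.0
time: 11.5
tool_pos: [0.5019, 0.2143, 0.2343]
ee_rot: [-3.136, 0.001, 1.708]
wrist_force: [-0.3, -0.0, -0.6]
width: 0.0005
finger_force: 0.0
plat z [140.7 143.9 147.2] shelf 180.1398993268175
```

```bash
for i in 1; do :; done; python3 -m handwheel '[[[0,0,0],[0,0,-0.5],1],[[0,0,0],[0,0,-0.5],1],[[0,0,0],[0,0,-0.5],1],[[0,0,0],[0,0,-0.4],1],[[0,0,0],[0,0,-0.3],1]]';  python3 -m handwheel '[[[0,0,0],[0,0,-0.2],1],[[0,0,0],[0,0,0],1],[[0,0,0],[0,0,0],1]]'; python3 -m handwheel '[[[0,0,0],[0,0,0.5],1],[[0,0,0],[0,0,0.7],1],[[0,0,0],[0,0,0.7],1],[[0,0,0],[0,0,0.5],1],[[0,0,0],[0,0,0],1]]'; python3 -m handwheel '[[[0,0,0],[0,0,0],1],[[0,0,0],[0,0,0],1]]'
python3 -m handwheel '[[[0,0,0],[0,0,-0.5],1],[[0,0,0],[0,0,-0.5],1],[[0,0,0],[0,0,-0.5],1],[[0,0,0],[0,0,-0.4],1],[[0,0,0],[0,0,-0.3],1]]';  python3 -m handwheel '[[[0,0,0],[0,0,-0.2],1],[[0,0,0],[0,0,0],1],[[0,0,0],[0,0,0],1]]'; python3 -m handwheel '[[[0,0,0],[0,0,0.5],1],[[0,0,0],[0,0,0.7],1],[[0,0,0],[0,0,0.7],1],[[0,0,0],[0,0,0.5],1],[[0,0,0],[0,0,0],1]]'; python3 -m handwheel '[[[0,0,0],[0,0,0],1],[[0,0,0],[0,0,0],1]]'
python3 -c "import plat;plat.plat()"
```

```text
time: 12.05
tool_pos: [0.5037, 0.217, 0.1302]
ee_rot: [3.137, -0.003, 1.71]
wrist_force: [-3.6, -1.6, 19.9]
width: 0.0003
finger_force: 9.2
time: 12.35
tool_pos: [0.504, 0.216, 0.1245]
ee_rot: [3.135, -0.002, 1.709]
wrist_force: [-8.0, -1.2, 29.5]
width: 0.0003
finger_force: 13.9
time: 12.85
tool_pos: [0.5043, 0.2154, 0.2406]
ee_rot: [3.135, -0.001, 1.708]
wrist_force: [0.3, -0.5, 0.0]
width: 0.0004
finger_force: 0.0
time: 13.05
tool_pos: [0.5019, 0.2147, 0.2343]
ee_rot: [-3.136, 0.001, 1.709]
wrist_force: [-0.8, -0.3, -0.3]
width: 0.0002
finger_force: 0.0
time: 13.55
tool_pos: [0.5035, 0.2169, 0.1297]
ee_rot: [3.138, -0.003, 1.71]
wrist_force: [-3.6, -1.4, 20.1]
width: 0.0006
finger_force: 9.2
time: 13.85
tool_pos: [0.5038, 0.2159, 0.1245]
ee_rot: [3.136, -0.002, 1.709]
wrist_force: [-9.0, -1.3, 31.0]
width: 0.0008
finger_force: 14.7
time: 14.35
tool_pos: [0.5041, 0.2154, 0.2401]
ee_rot: [3.136, -0.001, 1.708]
wrist_force: [-0.1, 0.1, 0.0]
width: 0.0004
finger_force: 0.0
time: 14.55
tool_pos: [0.5018, 0.2147, 0.234]
ee_rot: [-3.136, 0.001, 1.709]
wrist_force: [-0.8, -0.9, 0.1]
width: 0.0003
finger_force: 0.0
plat z [180.6 183.5 187.6] shelf 180.00770273577217
```

One more stroke to be sure the platform is fully up, then I'll rise, open part-way and measure the case.

```bash
python3 -m handwheel '[[[0,0,0],[0,0,-0.5],1],[[0,0,0],[0,0,-0.5],1],[[0,0,0],[0,0,-0.5],1],[[0,0,0],[0,0,-0.4],1],[[0,0,0],[0,0,-0.3],1]]';  python3 -m handwheel '[[[0,0,0],[0,0,-0.2],1],[[0,0,0],[0,0,0],1],[[0,0,0],[0,0,0],1]]'; python3 -m handwheel '[[[0,0,0],[0,0,0.5],1],[[0,0,0],[0,0,0.7],1],[[0,0,0],[0,0,0.7],1],[[0,0,0],[0,0,0.5],1],[[0,0,0],[0,0,0],1]]'; python3 -m handwheel '[[[0,0,0],[0,0,0.6],0.3],[[0,0,0],[0,0,0.8],0.3],[[0,0,0],[0,0,0.6],0.3],[[0,0,0],[0,0,0],0.3]]'
python3 - <<'E'
from plat import *
im,u=plat();cv2.imwrite('pics/t1.png',cv2.cvtColor(cv2.resize(im[105:310,170:410],None,fx=3,fy=2.9),cv2.COLOR_RGB2BGR))
m=(u[...,2]>219)&(u[...,2]<248)&(u[...,0]>-60)&(u[...,0]<110)&(u[...,1]>-5)&(u[...,1]<160)
p=u[m][:,:2].astype(np.float32);print(m.sum(),np.percentile(p,[1,99],axis=0),cv2.minAreaRect(p))
im,d,P=snap('side');u=U(P)
m=(u[...,2]>219)&(u[...,2]<248)&(u[...,0]>-60)&(u[...,0]<110)&(u[...,1]>-5)&(u[...,1]<160)
p=u[m][:,:2].astype(np.float32);print(m.sum(),np.percentile(p,[1,99],axis=0),cv2.minAreaRect(p))
E
```

```text
time: 15.1
tool_pos: [0.5037, 0.2146, 0.1272]
ee_rot: [3.139, 0.002, 1.709]
wrist_force: [-0.4, -4.7, 20.0]
width: 0.0003
finger_force: 9.4
time: 15.4
tool_pos: [0.504, 0.2141, 0.125]
ee_rot: [3.136, 0.002, 1.708]
wrist_force: [-9.1, -5.6, 32.3]
width: 0.0003
finger_force: 14.6
time: 15.9
tool_pos: [0.5043, 0.2155, 0.2406]
ee_rot: [3.135, -0.001, 1.708]
wrist_force: [0.8, 0.2, -0.0]
width: 0.0007
finger_force: 0.0
time: 16.3
tool_pos: [0.5039, 0.2154, 0.3399]
ee_rot: [3.137, -0.001, 1.709]
wrist_force: [0.2, 0.4, -0.4]
width: 0.0292
finger_force: 0.0
plat z [181.1 184.2 188.1] shelf 179.7930765842688
1273 [[-34.08744629  13.99718761]
 [ 69.76636475 140.79389282]] ((18.62618637084961, 77.09491729736328), (129.9861297607422, 105.8486328125), 87.49742889404297)
573 [[-33.82650528  18.9091156 ]
 [ 63.73541443 124.54129669]] ((15.998207092285156, 72.23384857177734), (112.77851867675781, 101.55667877197266), 89.7976303100586)
```

View pics/t1.png

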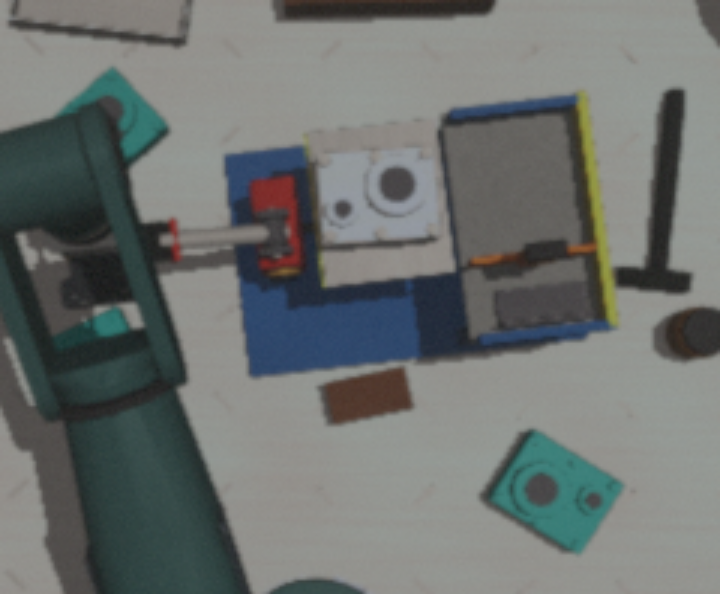

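The picture shows the platform up at z 184, the case on it at pixel (375,195), which is unit (19,77), and the bay empty. I'll bring the tool behind the case's +y side.

```bash
python3 -m handwheel '[[[0,0,0],[0.174,-0.718,0],0.3],[[0,0,0],[0.174,-0.718,0],0.3],[[0,0,0],[0.174,-0.718,0],0.3],[[0,0,0],[0.174,-0.718,0],0.3],[[0,0,0],[0.174,-0.718,0],0.3]]';python3 -m handwheel '[[[0,0,0],[0,0,-0.5],0.3],[[0,0,0],[0,0,-0.5],0.3],[[0,0,0],[0,0,-0.5],0.3],[[0,0,0],[0,0,-0.5],0.3],[[0,0,0],[0,0,-0.34],0.3]]';python3 -m handwheel '[[[0,0,0],[0,0,0],0.3],[[0,0,0],[0,0,0],0.3]]'
```

```text
time: 16.9
tool_pos: [0.5458, 0.0342, 0.3333]
ee_rot: [-3.135, -0.001, 1.709]
wrist_force: [0.2, -0.5, 0.1]
width: 0.0657
finger_force: 0.0
time: 17.4
tool_pos: [0.544, 0.0356, 0.214]
ee_rot: [-3.132, -0.002, 1.708]
wrist_force: [0.1, -0.7, -0.5]
width: 0.0659
finger_force: 0.0
time: 17.6
tool_pos: [0.5454, 0.0356, 0.2181]
ee_rot: [-3.137, -0.001, 1.709]
wrist_force: [0.4, 0.3, 0.1]
width: 0.0657
finger_force: 0.0
```

```bash
python3 -m handwheel '[[[0,0,0],[0.042,-0.297,0.08],0.3],[[0,0,0],[0.042,-0.297,0],0.3],[[0,0,0],[0.042,-0.297,0],0.3],[[0,0,0],[0.042,-0.297,0],0.3],[[0,0,0],[0.042,-0.297,0],0.3]]';python3 -m handwheel '[[[0,0,0],[0.042,-0.297,0],0.3],[[0,0,0],[0.042,-0.297,0],0.3],[[0,0,0],[0.042,-0.297,0],0.3],[[0,0,0],[0.042,-0.297,0],0.3],[[0,0,0],[0.042,-0.297,0],0.3]]'
python3 - <<'E'
from plat import *
im,u=plat()
for n in('top','side'):
    if n=='side': im,d,P=snap(n);u=U(P)
    m=(u[...,2]>214)&(u[...,2]<245)&(u[...,0]>-58)&(u[...,0]<88)&(u[...,1]>-140)&(u[...,1]<5)
    p=u[m][:,:2].astype(np.float32);print(m.sum(),np.percentile(p,[1,99],axis=0),cv2.minAreaRect(p))
E
```

```text
time: 18.1
tool_pos: [0.5575, -0.0389, 0.226]
ee_rot: [3.139, -0.003, 1.709]
wrist_force: [-1.4, 6.2, 1.6]
width: 0.0656
finger_force: 2.9
time: 18.6
tool_pos: [0.568, -0.1132, 0.2262]
ee_rot: [3.138, -0.002, 1.709]
wrist_force: [0.4, 5.1, 1.0]
width: 0.0657
finger_force: 2.5
plat z [183.2 190.1 343.4] shelf 180.19715994905948
338 [[ -29.96753904 -118.7439257 ]
 [  66.20602112  -28.7353302 ]] ((22.385074615478516, -74.24658203125), (92.78377532958984, 104.19857025146484), 86.11896514892578)
308 [[-29.81925655 -69.33076637]
 [ 69.73624275   4.26117032]] ((21.371620178222656, -37.46855163574219), (102.75538635253906, 84.27732849121094), 0.4861132502555847)
```

```bash
python3 -m handwheel '[[[0,0,0],[0.035,-0.25,0],0.3],[[0,0,0],[0.028,-0.2,0],0.3],[[0,0,0],[0.014,-0.1,0],0.3],[[0,0,0],[0,0,0],0.3]]';python3 -m handwheel '[[[0,0,0],[0.008,-0.06,0],0.3],[[0,0,0],[0,0,0],0.3]]';python3 -m handwheel '[[[0,0,0],[0.008,-0.06,0],0.3],[[0,0,0],[0,0,0],0.3]]'
```

```text
time: 19.1
tool_pos: [0.5715, -0.1407, 0.225]
ee_rot: [3.141, -0.0, 1.708]
wrist_force: [-0.4, 3.4, 0.8]
width: 0.0658
finger_force: 1.6
time: 19.3
tool_pos: [0.5718, -0.1427, 0.225]
ee_rot: [3.141, -0.001, 1.709]
wrist_force: [-0.4, 5.3, 2.2]
width: 0.0656
finger_force: 2.4
time: 19.5
tool_pos: [0.5722, -0.1454, 0.2251]
ee_rot: [3.141, -0.002, 1.71]
wrist_force: [-0.7, 4.5, 1.5]
width: 0.0658
finger_force: 2.7
```

```bash
python3 -m handwheel '[[[0,0,0],[0.008,-0.06,0],0.3],[[0,0,0],[0,0,0],0.3]]';python3 -m handwheel '[[[0,0,0],[0.008,-0.06,0],0.3],[[0,0,0],[0,0,0],0.3]]'
python3 - <<'E'
from plat import *
im,d,P=snap('top');u=U(P)
cv2.imwrite('pics/t2.png',cv2.cvtColor(cv2.resize(im[105:250,230:410],None,fx=4,fy=4),cv2.COLOR_RGB2BGR))
E
```

```text
time: 19.7
tool_pos: [0.5722, -0.1455, 0.2251]
ee_rot: [3.141, -0.008, 1.711]
wrist_force: [-2.2, 11.8, 3.2]
width: 0.0656
finger_force: 6.1
time: 19.9
tool_pos: [0.5722, -0.1456, 0.2251]
ee_rot: [-3.142, -0.013, 1.713]
wrist_force: [-3.9, 18.3, 4.8]
width: 0.066
finger_force: 9.5
```

View pics/t2.png

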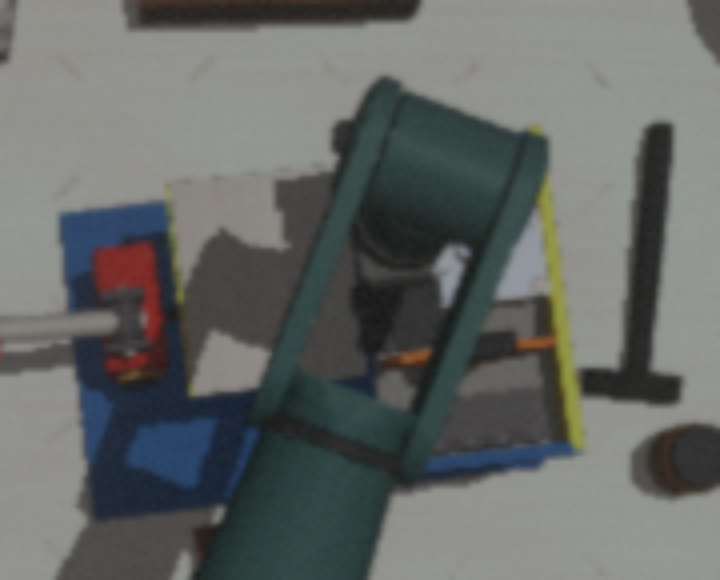

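The case is against the yellow stop (pixel (540,270)); the force rises with no further motion. I'll back off, rise and go over the post.

```bash
python3 -m handwheel '[[[0,0,0],[-0.04,0.3,0],0.3],[[0,0,0],[-0.04,0.3,0],0.3],[[0,0,0],[0,0,0.6],0],[[0,0,0],[0,0,0.8],0],[[0,0,0],[0,0,0.8],0]]';python3 -m handwheel '[[[0,0,0],[0,0,0.8],0],[[0,0,0],[0,0,0.8],0],[[0,0,0],[-0.38,-0.53,0],0],[[0,0,0],[-0.38,-0.53,0],0],[[0,0,0],[-0.38,-0.53,0],0]]';python3 -m handwheel '[[[0,0,0],[-0.38,-0.53,0],0],[[0,0,0],[0,0,0],0],[[0,0,0],[0,0,0],0]]'
```

```text
time: 20.45
tool_pos: [0.5685, -0.1226, 0.3352]
ee_rot: [-3.14, 0.001, 1.708]
wrist_force: [1.2, -0.4, 0.1]
width: 0.0864
finger_force: 0.0
time: 20.95
tool_pos: [0.5115, -0.2031, 0.415]
ee_rot: [3.141, 0.003, 1.708]
wrist_force: [0.5, -0.1, -0.2]
width: 0.0942
finger_force: 0.0
time: 21.25
tool_pos: [0.4927, -0.2289, 0.4147]
ee_rot: [3.141, 0.001, 1.707]
wrist_force: [0.4, 0.4, 0.6]
width: 0.0943
finger_force: 0.0
```

```bash
python3 -m handwheel '[[[0,0,0],[0,0,-0.6],0],[[0,0,0],[0,0,-0.6],0],[[0,0,0],[0,0,-0.6],0],[[0,0,0],[0,0,-0.6],0],[[0,0,0],[0,0,-0.28],0]]'
python3 -m handwheel '[[[0,0,0],[0,0,0],1],[[0,0,0],[0,0,0],1],[[0,0,0],[0,0,0],1],[[0,0,0],[0,0,0],1],[[0,0,0],[0,0,0],1]]'
python3 -m handwheel '[[[0,0,0],[0,0,0],1],[[0,0,0],[0,0,0],1],[[0,0,0],[0,0,0],1],[[0,0,0],[0,0,0],1],[[0,0,0],[0,0,0],1]]'
python3 -m handwheel '[[[0,0,0],[0,0,0],1],[[0,0,0],[0,0,0],1]]'
```

```text
time: 21.75
tool_pos: [0.4927, -0.2268, 0.277]
ee_rot: [-3.138, -0.003, 1.71]
wrist_force: [0.3, -0.4, 0.2]
width: 0.0938
finger_force: 0.0
time: 22.25
tool_pos: [0.4934, -0.2287, 0.2818]
ee_rot: [3.14, 0.001, 1.708]
wrist_force: [-0.2, 0.8, -0.1]
width: 0.0577
finger_force: 0.0
time: 22.75
tool_pos: [0.4929, -0.2285, 0.2805]
ee_rot: [-3.142, -0.0, 1.708]
wrist_force: [0.4, -0.2, -0.1]
width: 0.0176
finger_force: 0.0
time: 22.95
tool_pos: [0.4933, -0.2284, 0.2804]
ee_rot: [3.141, 0.0, 1.709]
wrist_force: [1.4, 0.0, -1.4]
width: 0.0159
finger_force: 30.0
```

```bash
python3 -m handwheel '[[[0,0,0],[0.19,0.027,0],1],[[0,0,0],[0.19,0.027,0],1],[[0,0,0],[0.19,0.027,0],1],[[0,0,0],[0.19,0.027,0],1],[[0,0,0],[0.19,0.027,0],1]]'
python3 -m handwheel '[[[0,0,0],[0.04,0.006,0],1],[[0,0,0],[0,0,0],1]]'
python3 -m handwheel '[[[0,0,0],[0.04,0.006,0],1],[[0,0,0],[0,0,0],1]]'
python3 -m handwheel '[[[0,0,0],[0.04,0.006,0],1],[[0,0,0],[0,0,0],1]]'
```

```text
time: 23.45
tool_pos: [0.5393, -0.222, 0.2804]
ee_rot: [-3.136, -0.0, 1.707]
wrist_force: [-11.4, -1.8, 1.6]
width: 0.0158
finger_force: 30.0
time: 23.65
tool_pos: [0.5426, -0.2215, 0.2805]
ee_rot: [-3.14, 0.0, 1.708]
wrist_force: [-6.4, -0.2, 0.5]
width: 0.0159
finger_force: 30.0
time: 23.85
tool_pos: [0.5438, -0.2214, 0.2805]
ee_rot: [-3.138, -0.0, 1.708]
wrist_force: [-7.3, -1.3, 1.8]
width: 0.0157
finger_force: 30.0
time: 24.05
tool_pos: [0.5457, -0.2211, 0.2804]
ee_rot: [-3.138, -0.0, 1.708]
wrist_force: [-9.3, -1.0, 0.9]
width: 0.0156
finger_force: 30.0
```

```bash
python3 -m handwheel '[[[0,0,0],[0.03,0.004,0],1],[[0,0,0],[0,0,0],1]]'
python3 -m handwheel '[[[0,0,0],[0.03,0.004,0],1],[[0,0,0],[0,0,0],1]]'
python3 -m handwheel '[[[0,0,0],[0.03,0.004,0],1],[[0,0,0],[0,0,0],1]]'
```

```text
time: 24.25
tool_pos: [0.5471, -0.2209, 0.2805]
ee_rot: [-3.138, -0.0, 1.708]
wrist_force: [-8.6, -0.9, 0.7]
width: 0.0158
finger_force: 30.0
time: 24.45
tool_pos: [0.5479, -0.2208, 0.2804]
ee_rot: [-3.136, -0.0, 1.707]
wrist_force: [-12.1, -1.2, 1.2]
width: 0.0159
finger_force: 30.0
time: 24.65
tool_pos: [0.5479, -0.2208, 0.2805]
ee_rot: [-3.133, -0.001, 1.706]
wrist_force: [-16.0, -1.5, 2.5]
width: 0.0157
finger_force: 30.1
```

Stalled at about 0.060, so it is snug. I'll release it and rise clear.

```bash
python3 -m handwheel '[[[0,0,0],[-0.03,-0.004,0],1],[[0,0,0],[0,0,0],0],[[0,0,0],[0,0,0],0],[[0,0,0],[0,0,0],0],[[0,0,0],[0,0,0],0]]'
python3 -m handwheel '[[[0,0,0],[0,0,0],0],[[0,0,0],[0,0,0.6],0],[[0,0,0],[0,0,0.8],0],[[0,0,0],[0,0,0.8],0],[[0,0,0],[-0.3,0,0.5],0]]'
python3 -m handwheel '[[[0,0,0],[-0.8,0,0],0],[[0,0,0],[-0.8,0,0],0],[[0,0,0],[-0.8,0,0],0],[[0,0,0],[-0.8,0,0],0],[[0,0,0],[0,0,0],0]]'
python3 - <<'E'
from plat import *
im,u=plat();cv2.imwrite('pics/t3.png',cv2.cvtColor(cv2.resize(im[105:250,230:410],None,fx=4,fy=4),cv2.COLOR_RGB2BGR))
m=(u[...,2]>218)&(u[...,2]<245)&(u[...,0]>-8)&(u[...,0]<110)&(u[...,1]>-170)&(u[...,1]<5)
hs=cv2.cvtColor(im,cv2.COLOR_RGB2HSV);m&=hs[...,1]<60
p=u[m][:,:2].astype(np.float32);print(np.percentile(p,[1,99],axis=0),cv2.minAreaRect(p))
E
```

```text
time: 25.15
tool_pos: [0.5502, -0.2202, 0.2805]
ee_rot: [3.141, 0.0, 1.709]
wrist_force: [-0.3, 0.0, 0.1]
width: 0.0443
finger_force: 0.0
time: 25.65
tool_pos: [0.5355, -0.2203, 0.418]
ee_rot: [3.138, 0.002, 1.71]
wrist_force: [-0.2, 0.1, -0.0]
width: 0.0845
finger_force: 0.0
time: 26.15
tool_pos: [0.3714, -0.2199, 0.4176]
ee_rot: [3.139, 0.003, 1.706]
wrist_force: [-0.7, 0.3, 0.5]
width: 0.094
finger_force: 0.0
plat z [180.2 183.6 185.9] shelf 179.89703788028865
[[  -5.95986261 -148.38806793]
 [  94.52687897  -22.49094921]] ((47.839271545410156, -90.89920806884766), (111.70907592773438, 140.39077758789062), 0.22813372313976288)
```

View pics/t3.png

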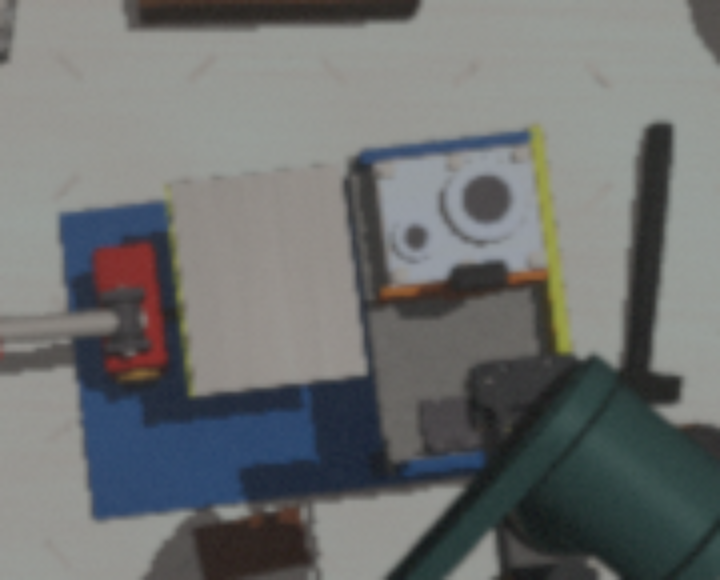

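The case (pixel (460,215)) sits between the rear rail, the yellow stop and the divider (pixel (470,285)). The platform is up and the arm is clear.

```bash
python3 -c "from bench import robot;print(robot.close_job())"
```

```text
the job is handed in; nothing more can be done
None
```

The job is handed in at about 26 s of robot time: the case stands in the rear bay against the yellow end stop, the divider holds it snugly on the rear rail (joint about 0.060), and the platform is still up at about z 184.

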